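Latch a specimen pot into the sampler's spring column

TASK

Load the specimen pot with the wide overhanging lid into the spring-loaded column of the sampler: stand it in the square mouth, lid up, and press it down against the spring until the two steel catches snap over its lid and hold it down by themselves. Leave the other two red-lidded pots standing where they are.

Things in the scene. Friction and masses are not known exactly. Their poses are not given: they have to be found in the camera images.
- pot_mid (a point): The pot to load: mushroom-shaped, upright, 84 mm tall, about 90 g. White round body 41 mm in diameter, 62 mm high, bevelled foot; on it a flat red ribbed lid 55 mm in diameter, 22 mm high, overhanging the body all round. This point is its centre, 42 mm above its underside and 42 mm below the lid's top; z points from foot to lid.
- column_mouth (a point): Fixed white block, 104 x 104 x 128 mm high, a lower box on its +x side. Point: centre of the square well's mouth, level with the block's top; z up, x, y along its sides. The well is 59 mm square for 47 mm, then bevels to 44 mm. Two steel catches, 24 mm wide, stick in from +x and -x, 46 mm apart: the pot's body and shut fingers pass between; the lid pushes them aside. Undersides 18 mm deep.
- carriage (a joint): Sprung round plate in the well, top 62 mm below the mouth at 0 m; grows downward. A pot set on it has its lid's underside level with the mouth. Pressing takes 4 N, rising to about 15 N as the lid passes the catches. When the lid's top is 18 mm below the mouth (joint 0.040) they snap over it; press 3 to 5 mm more to be sure. The lid meets the bevel at 25 mm. Latched, it stays near 0.040.
- slim_mid (a point): A bystander: slim straight-sided pot 38 mm in diameter, 100 mm tall, lid no wider than the body (39 mm). This point is its centre, 50 mm above its underside. To be left standing.
- squat_mid (a point): A bystander: squat straight-sided pot 65 mm in diameter, 46 mm tall, lid no wider than the body (66 mm). This point is its centre, 23 mm above its underside. To be left standing.
Not all that is in view belongs to the job. Leave any yellow look-alike of the part that bears pot_mid alone.

How it is judged:
By the outcome, as a careful person would: the job done as asked, in the order asked, and still so for the second after the job is handed in, with the robot touching nothing.
It also fails if it takes over 45 s, if anything falls off the work surface, if the arm or the gripper's body presses on something with over 40 N, if the wrist force passes 120 N, or if a joint passes its speed limit or range.

ROBOT

A 6-joint arm with a two-finger parallel gripper is mounted at the origin on the work surface. World frame = base frame: x ahead of the robot, y to its left, z up, the work surface at z = 0. Lengths are in m, angles in rad, forces in N, time in s.
With the tool pointing down it reaches from about 0.375 to 0.9 m from the base axis. Payload 3.1 kg.
Tool frame: the origin (TCP) lies midway between the tips of the shut fingers; the grasp point (between the pads) lies 19 mm behind it; x points along the fingers, z is the direction in which the jaws open and shut, and the axes are right-handed (so a half turn about x gives the same grasp; the last joint's range is limited). The gripper opens to 85 mm and grips with 20 to 120 N. Pads are 22 mm wide; open, the fingers measure 114 mm over their backs; the gripper's body (76 mm by 85 mm) begins 54 mm behind the grasp point. The pads swing forward as they close: fully open they stand 13 mm farther back than shut.
Start: joints at [-1.319, 0.527, 1.433, -0, 1.181, -0.178], TCP at [0.26, -0.568, 0.231] pointing down, gripper open.
Joint ranges: [-3.08, 3.08], [-0.75, 2.2], [0.22, 2.44], [-1.43, 4.57], [0, 2.65], [-2.85, 2.85]. Speed limits (rad/s): [2.79, 2.79, 3.14, 3.14, 3.14, 3.14].

INTERFACE

Orientations are given as a unit quaternion [x, y, z, w].
In Python, from station import status, snapshot, camera_params, ticket gives the robot as it stands.
- The arm moves only by the tool arm_command, never from a script. Its argument "series" is a list that holds one entry, the list of rows, each a list of 4 numbers: the shift along the tool's x, y, z in mm, then the turn about the tool's x in rad. A call has 1 to 10 rows; each row shifts and turns the commanded pose from where the row before left it, along the tool's axes as they then stand; what a row does not reach is not made up. A row lasts 1/10 s, in which the tool goes at most 50 mm and 8.59 degrees, less where a joint would pass 70% of its speed; a pose out of reach is approached as far as the arm can. A call is refused whole if a number of a shift passes 50 or a number of a turn 0.15, either way. A call with a gripper value outside its range is refused whole. "jaw" is the opening in per cent of the stroke, from 0 (shut) to 100 (fully open), set as the call begins (left out, the last holds). The fingers move at their own pace and stop on an object; "force" is the grip in N (left out, the last holds). Time passes only in rows, so rows that do not move let the fingers close. It gives the time, the measured TCP pose, the force and the opening at its end, in the units of the state.
- status.sense(): the state, without advancing time (a new reading comes with each control period).
- snapshot(name): name is "scene" or "side" or "wrist"; returns the picture (420x560x3 uint8, red, green, blue); there is no depth.
- camera_params(name): a dict with "fovy" (degrees; the focal length in pixels is half the picture's height over the tangent of half this angle, whatever the lens; pixels are square), "cx", "cy" (the principal point, pixels), "extrinsics" (4x4, takes a point from camera to world coordinates); the wrist camera has in their place "mount" (4x4, takes a point from camera to tool coordinates, whose origin is the TCP and whose axes are the tool frame's). Camera axes: x right, y down, z forward; pixel columns grow to the right and rows downward; lengths in m; the calibration is good to about 2 mm. The wrist camera is an equidistant fisheye: a pixel r from the principal point sees the ray r / f radians off the axis. A picture is of the moment at which its call begins: read the wrist's pose just before it. camera_params takes no time and is no camera call.
- ticket.sign_off(): hands the job in, once; it reports no verdict.
The state is a dict: "t": time; "q": joint angles; "qd": joint speeds; "tau": joint torques, N m; "tcp_pos": TCP position; "tool_rot": TCP orientation; "force": force on the tool from outside, world axes, zero at the start; "ft_torque": the same for the moment, N m; "finger_gap": opening from 0.0 (shut) to 1.0 (fully open).
Only numpy, scipy, OpenCV 4.12 (cv2) and the standard library are available. Lean on these libraries where they do the work, as an engineer would, in place of code of your own. Each camera call takes 0.05 s, during which the arm holds its last target. There are 200 camera calls.

## Working session

There is one attempt and no reset: what is moved stays moved. The work goes in short steps, Python scripts to look and compute and a tool call to move; the robot and the scene stay as the last step left them, time stands still between calls to the robot, and variables do not carry over. Pictures are saved under pics/ and viewed, about 8 in all and at most 12, crops included, and the job is handed in when it is done.

Besides the shell and the picture viewer there is one more tool, called after "Call:" as a command line: name --argument value ..., lists and objects as JSON in quotes. arm_command: Moves the arm, as the interface text tells. Its arguments: {"type":"object","properties":{"series":{"type":"array"},"jaw":{"type":"number"},"force":{"type":"number"}},"required":["series"]}

```bash
mkdir -p pics
cat > h.py <<'E'
import numpy as np, cv2
from station import status, snapshot, camera_params, ticket
from scipy.spatial.transform import Rotation as R
def save(n,im): cv2.imwrite(f'pics/{n}.png',im[:,:,::-1])
def ray(name,u,v,st=None):
    p=camera_params(name); f=210/np.tan(np.radians(p['fovy'])/2)
    d=np.array([(u-p['cx'])/f,(v-p['cy'])/f,1.])
    if name=='wrist':
        r=np.hypot(d[0],d[1]); s=np.sin(r)/r if r>1e-9 else 1
        d=np.array([d[0]*s,d[1]*s,np.cos(r)])
        T=np.eye(4); T[:3,:3]=R.from_quat(st['tool_rot']).as_matrix(); T[:3,3]=st['tcp_pos']
        E=T@np.array(p['mount'])
    else: E=np.array(p['extrinsics'])
    return E[:3,3],E[:3,:3]@d
def onz(name,u,v,z,st=None):
    o,d=ray(name,u,v,st); return o+d*(z-o[2])/d[2]
def proj(name,P,st=None):
    p=camera_params(name); f=210/np.tan(np.radians(p['fovy'])/2)
    if name=='wrist':
        T=np.eye(4); T[:3,:3]=R.from_quat(st['tool_rot']).as_matrix(); T[:3,3]=st['tcp_pos']
        E=T@np.array(p['mount'])
    else: E=np.array(p['extrinsics'])
    c=E[:3,:3].T@(np.array(P)-E[:3,3])
    if name=='wrist':
        a=np.arctan2(np.hypot(c[0],c[1]),c[2]); k=a/np.hypot(c[0],c[1])
        return p['cx']+f*c[0]*k,p['cy']+f*c[1]*k
    return p['cx']+f*c[0]/c[2],p['cy']+f*c[1]/c[2]
def red(im):
    h=cv2.cvtColor(im,cv2.COLOR_RGB2HSV); m=((h[...,0]<8)|(h[...,0]>172))&(h[...,1]>120)&(h[...,2]>50)
    return m.astype(np.uint8)
def blobs(m,amin=60):
    n,l,s,c=cv2.connectedComponentsWithStats(m)
    return [(s[i].tolist(),c[i].round(1).tolist()) for i in range(1,n) if s[i,4]>amin]
E
python3 - <<'E'
from h import *
st=status.sense();print({k:np.round(v,4).tolist() for k,v in st.items()})
a=snapshot('scene');b=snapshot('side');w=snapshot('wrist')
for n,i in (('scene',a),('side',b),('wrist',w)):
    save(n,i);print(n,blobs(red(i)))
    p=camera_params(n);print(p['fovy'],p['cx'],p['cy'],np.round(p.get('extrinsics',p.get('mount')),3).tolist())
c=np.vstack([np.hstack([a,b])]);save('both',cv2.resize(c,(800,300)))
E
```

```text
{'t': 0.0, 'q': [-1.3195, 0.5285, 1.4339, 0.0, 1.1814, -0.1785], 'qd': [-0.0005, 0.0001, -0.0005, 0.0008, 0.0004, -0.0006], 'tau': [-0.0004, -44.2349, -17.8027, -0.0003, 0.0084, 0.0], 'tcp_pos': [0.2603, -0.5674, 0.2303], 'tool_rot': [0.3824, 0.5957, -0.3814, 0.5946], 'force': [-0.3276, -0.6795, 0.4914], 'ft_torque': [0.0025, -0.0099, -0.033], 'finger_gap': 0.9987}
scene [([180, 154, 28, 24, 548], [193.4, 165.5]), ([251, 184, 26, 25, 536], [263.5, 195.9]), ([156, 204, 20, 22, 332], [165.8, 214.5])]
50.547712124239766 274.8527460488342 213.31741445941992 [[-0.528, 0.693, -0.491, 0.966], [0.849, 0.423, -0.316, 0.274], [-0.012, -0.584, -0.812, 0.823], [0.0, 0.0, 0.0, 1.0]]
side [([267, 163, 16, 15, 208], [274.3, 169.5]), ([333, 180, 26, 18, 377], [345.3, 188.1]), ([302, 205, 26, 22, 477], [314.0, 215.7])]
49.24838467438752 277.4089825901484 211.44062251705898 [[-0.92, -0.215, 0.329, 0.238], [-0.393, 0.489, -0.779, 0.733], [0.006, -0.845, -0.534, 0.607], [0.0, 0.0, 0.0, 1.0]]
wrist []
65.70646984690485 275.1413567039389 211.7208024290324 [[0.0, -0.33, 0.944, -0.143], [-0.002, -0.944, -0.33, 0.085], [1.0, -0.001, -0.001, 0.0], [0.0, 0.0, 0.0, 1.0]]
```

View pics/scene.png

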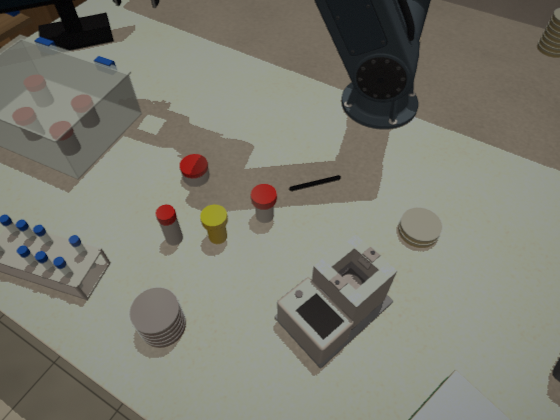

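View pics/side.png

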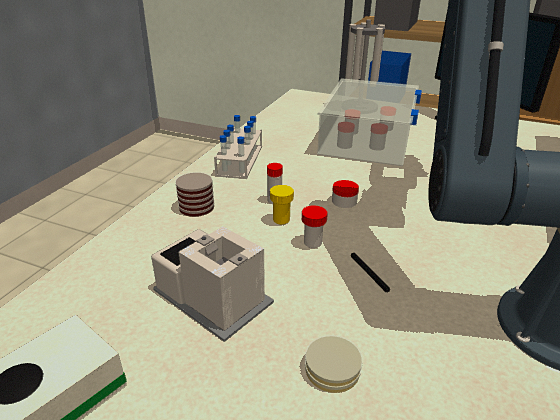

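Red-lidded candidates in the scene picture are the squat pot (193,165), the overhanging lid (263,196) and the slim pot (166,214). The yellow look-alike is at (214,222), and there are more pots in the clear bin. I choose (263,196), and will check it in a crop together with the column.

Run:
```python
from h import *
a=cv2.imread('pics/scene.png')[:,:,::-1];b=cv2.imread('pics/side.png')[:,:,::-1]
up=lambda i,x,y,w,h:cv2.resize(i[y:y+h,x:x+w],(400,300),interpolation=cv2.INTER_CUBIC)
save('crop1',np.vstack([np.hstack([up(a,300,230,100,75),up(b,170,220,100,75)]),np.hstack([up(a,214,165,100,75),up(b,264,190,100,75)])]))
for n,pts in (('scene',[(263.5,195.9),(193.4,165.5),(165.8,214.5)]),('side',[(314,215.7),(345.3,188.1),(274.3,169.5)])):
    for q,z in zip(pts,(.075,.038,.09)): print(n,onz(n,*q,z).round(4))
# triangulate pot
def tri(p,q):
    o1,d1=ray('scene',*p);o2,d2=ray('side',*q)
    A=np.c_[d1,-d2];s=np.linalg.lstsq(A,o2-o1,rcond=None)[0];return o1+s[0]*d1,o2+s[1]*d2
print(tri((263.5,195.9),(314,215.7)))
```

```text
scene [ 0.4884 -0.0623  0.075 ]
scene [ 0.4744 -0.2696  0.038 ]
scene [ 0.6417 -0.1993  0.09  ]
side [ 0.4868 -0.0587  0.075 ]
side [ 0.4741 -0.2678  0.038 ]
side [ 0.6394 -0.1962  0.09  ]
(array([ 0.48730922, -0.06313498,  0.07322674]), array([ 0.48795807, -0.06244233,  0.07250056]))
```

View pics/crop1.png

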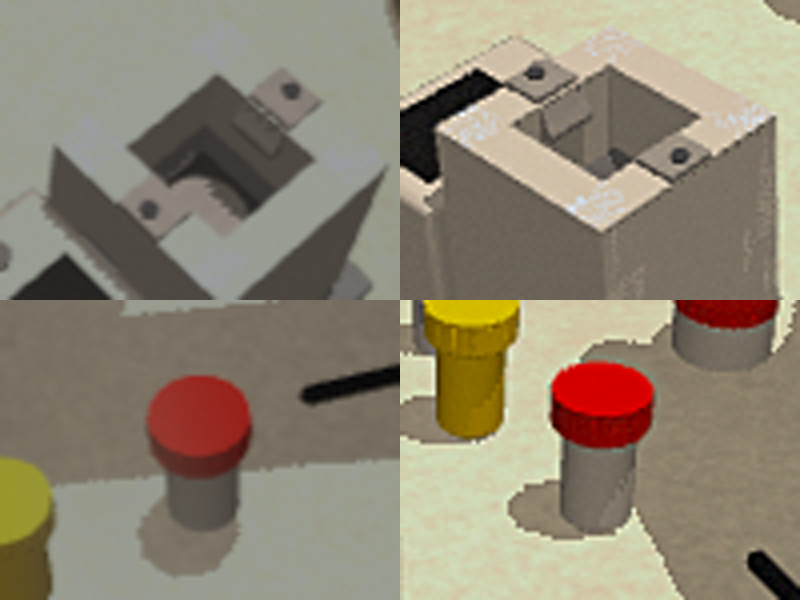

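Run:
```python
from h import *
S={'scene':{'wback':(218,75),'wleft':(128,145),'wright':(312,160),'oleft':(55,147),'oright':(387,168),'scrA':(291,91),'scrB':(149,209)},
'side':{'wback':(210,65),'wleft':(110,122),'wright':(300,115),'oleft':(37,125),'oright':(375,118),'ofront':(202,230),'oback':(207,27),'scrA':(280,155),'scrB':(135,72)}}
off={'scene':(300,230),'side':(170,220)}
for n in S:
    for k,(x,y) in S[n].items():
        u,v=off[n][0]+x/4,off[n][1]+y/4
        print(n,k,onz(n,u,v,.128).round(4))
def tri(p,q):
    o1,d1=ray('scene',*p);o2,d2=ray('side',*q)
    s=np.linalg.lstsq(np.c_[d1,-d2],o2-o1,rcond=None)[0];return (o1+s[0]*d1+o2+s[1]*d2)/2,np.linalg.norm(o1+s[0]*d1-o2-s[1]*d2)
g=lambda n,k:(off[n][0]+S[n][k][0]/4,off[n][1]+S[n][k][1]/4)
print(tri(g('scene','scrA'),g('side','scrA')),tri(g('scene','scrB'),g('side','scrB')))
```

```text
scene wback [0.5386 0.1684 0.128 ]
scene wleft [0.5919 0.1503 0.128 ]
scene wright [0.5564 0.2226 0.128 ]
scene oleft [0.6097 0.1233 0.128 ]
scene oright [0.5429 0.2521 0.128 ]
scene scrA [0.5291 0.2001 0.128 ]
scene scrB [0.6151 0.1726 0.128 ]
side wback [0.5904 0.151  0.128 ]
side wleft [0.6092 0.2054 0.128 ]
side wright [0.5366 0.1682 0.128 ]
side oleft [0.6367 0.2198 0.128 ]
side oright [0.5059 0.1572 0.128 ]
side ofront [0.5383 0.2518 0.128 ]
side oback [0.6064 0.1249 0.128 ]
side scrA [0.5318 0.1965 0.128 ]
side scrB [0.6184 0.1692 0.128 ]
(array([0.5303243 , 0.1999911 , 0.13059509]), np.float64(0.0009107137768211874)) (array([0.61628251, 0.17282529, 0.13081009]), np.float64(0.0005187833508852813))
```

```bash
cat >> h.py <<'E'
POT=np.array([.4876,-.0625]); COL=np.array([.5735,.1867]); YAW=np.radians(-18.2)
def go(x,y,z,yaw=YAW):
    st=status.sense();M=R.from_quat(st['tool_rot']).as_matrix()
    zc=np.array([-np.sin(yaw),np.cos(yaw),0]); 
    opts=[]
    for s in (1,-1):
        t=M.T@(s*zc); a=np.arctan2(-t[1],t[2]); opts.append(a)  # turn about tool x
    T=np.array([x,y,z])-st['tcp_pos']
    print('t',round(st['t'],2),'tcp',np.round(st['tcp_pos'],4),'F',np.round(st['force'],1),'gap',round(st['finger_gap'],3),'q6',round(st['q'][5],2))
    print('turn opts',np.round(opts,3),'shift now mm',np.round(1000*M.T@T,1))
    for a in opts: print('after turn',round(a,3),np.round(1000*(M@R.from_rotvec([a,0,0]).as_matrix()).T@T,1))
E
python3 - <<'E'
from h import *
print(R.from_quat(status.sense()['tool_rot']).as_matrix().round(3))
print('yellow',onz('scene',214,216,.075))
go(*POT,.16)
E
```

```text
[[-0.     0.909  0.417]
 [ 0.002  0.417 -0.909]
 [-1.     0.    -0.002]]
yellow [ 0.58593605 -0.1212459   0.075     ]
t 0.15 tcp [ 0.2603 -0.5676  0.2305] F [ 0.4  0.  -0.3] gap 1.004 q6 -0.18
turn opts [-2.394  0.747] shift now mm [  71.3  417.1 -364.4]
after turn -2.394 [ 71.3 -58.2 550.7]
after turn 0.747 [  71.3   58.2 -550.7]
```

Call:
arm_command --series '[[[0, 0, 0, 0.149], [0, 0, 0, 0.149], [0, 0, 0, 0.149], [0, 0, 0, 0.149], [0, 0, 0, 0.149], [0, 5, -40, 0], [0, 5, -40, 0], [0, 5, -40, 0], [0, 5, -40, 0], [0, 5, -40, 0]]]' --jaw 100 --force 40

```text
t: 1.15
tcp_pos: [0.3465, -0.3841, 0.2311]
tool_rot: [0.572, 0.415, -0.572, 0.415]
force: [-0.3, -0.6, 0.2]
finger_gap: 0.997
```

Call:
arm_command --series '[[[0, 4, -40, 0], [0, 4, -40, 0], [0, 4, -40, 0], [0, 4, -40, 0], [0, 4, -40, 0], [0, 4, -40, 0], [0, 4, -40, 0], [0, 4, -40, 0], [0, 0, -30, 0], [0, 0, 0, 0]]]'

```text
t: 2.15
tcp_pos: [0.4855, -0.0596, 0.2312]
tool_rot: [0.571, 0.417, -0.571, 0.416]
force: [0.8, -0.8, -0.2]
finger_gap: 1.004
```

Run:
```python
from h import *
go(*POT,.16)
st=status.sense();w=snapshot('wrist');save('w1',w);print(blobs(red(w)))
print(proj('wrist',[*POT,.084],st))
```

```text
t 2.15 tcp [ 0.4855 -0.0596  0.2312] F [ 0.8 -0.8 -0.2] gap 1.004 q6 1.53
turn opts [-3.134  0.007] shift now mm [71.2  2.9  2.2]
after turn -3.134 [71.2 -2.9 -2.2]
after turn 0.007 [71.2  2.9  2.2]
[([352, 0, 43, 16, 458], [373.2, 6.0]), ([426, 112, 53, 59, 2377], [452.5, 140.7]), ([248, 159, 59, 61, 2766], [276.9, 189.5])]
(np.float64(277.39014351517665), np.float64(192.13820085710583))
```

View pics/w1.png

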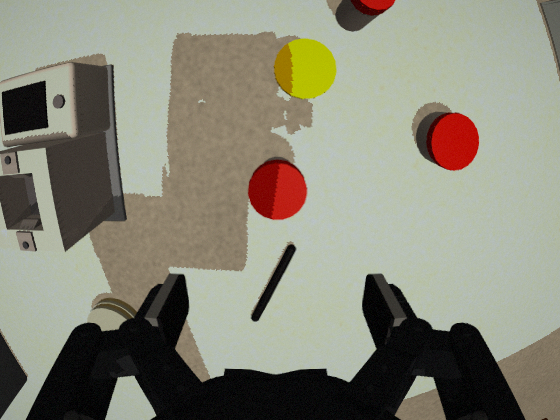

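The wrist view shows the red overhanging lid centred at (277,190). The projected estimate was (277,192), so they agree. The slim, squat and yellow pots are clear of the fingers. Next I refine both positions from this view.

Run:
```python
from h import *
st=status.sense()
print('pot',onz('wrist',277.3,189.3,.084,st))
print('screws',onz('wrist',8,160,.1305,st),onz('wrist',26,241,.1305,st))
p=onz('wrist',277.3,189.3,.084,st); p=(p[:2]+POT)/2; print(p); go(*p,.058)
```

```text
pot [ 0.48985745 -0.06510908  0.084     ]
screws [0.61653686 0.17054234 0.1305    ] [0.53425503 0.19505736 0.1305    ]
[ 0.48872872 -0.06380454]
t 2.2 tcp [ 0.4852 -0.0613  0.2311] F [ 0.9  0.4 -0.6] gap 1.005 q6 1.53
turn opts [-3.135  0.006] shift now mm [173.1   4.2   1.3]
after turn -3.135 [173.1  -4.3  -1.3]
after turn 0.006 [173.1   4.3   1.3]
```

Call:
arm_command --series '[[[35, 4, 1, 0], [35, 0, 0, 0], [30, 0, 0, 0], [25, 0, 0, 0], [20, 0, 0, 0], [15, 0, 0, 0], [12, 0, 0, 0], [0, 0, 0, 0], [0, 0, 0, 0]]]'

```text
t: 3.1
tcp_pos: [0.4887, -0.0657, 0.0594]
tool_rot: [-0.572, -0.415, 0.572, -0.415]
force: [0.2, 0.4, 0.1]
finger_gap: 1.0
```

Call:
arm_command --series '[[[0, 0, 0, 0], [0, 0, 0, 0], [0, 0, 0, 0], [0, 0, 0, 0], [0, 0, 0, 0], [0, 0, 0, 0], [0, 0, 0, 0], [0, 0, 0, 0]]]' --jaw 0 --force 40

```text
t: 3.9
tcp_pos: [0.4894, -0.0652, 0.0605]
tool_rot: [0.573, 0.415, -0.572, 0.416]
force: [0.2, 0.2, 5.2]
finger_gap: 0.626
```

Run:
```python
from h import *
go(*POT,.058)
s=snapshot('side');w=snapshot('wrist');save('g1',np.hstack([cv2.resize(s[140:290,240:390],(400,400)),cv2.resize(w[100:340,140:380],(400,400))]))
```

```text
t 3.9 tcp [ 0.4894 -0.0652  0.0605] F [0.2 0.2 5.2] gap 0.626 q6 1.53
turn opts [-3.139e+00  3.000e-03] shift now mm [ 2.5 -2.6 -2. ]
after turn -3.139 [2.5 2.6 2. ]
after turn 0.003 [ 2.5 -2.6 -2. ]
```

View pics/g1.png

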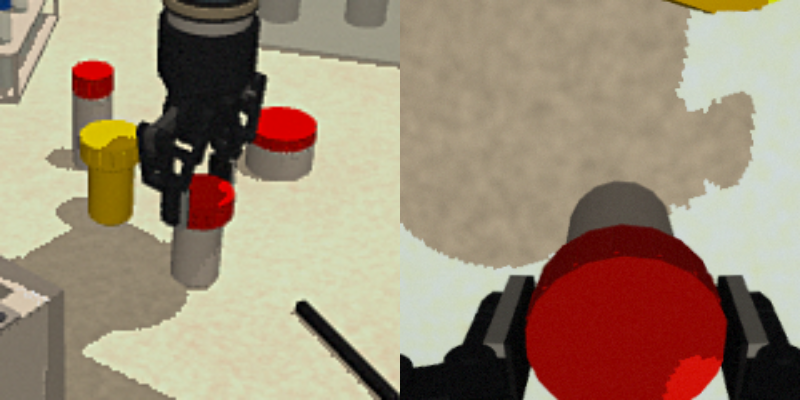

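The fingers have closed on the lid: the opening is 0.626 (53 mm) and the pads straddle it. The foot is at z=0 with the TCP at 0.0605. Now I lift.

Call:
arm_command --series '[[[-10, 0, 0, 0], [-25, 0, 0, 0], [-35, 0, 0, 0], [-35, 0, 0, 0], [-35, 0, 0, 0], [-25, 0, 0, 0], [0, 0, 0, 0]]]'

```text
t: 4.7
tcp_pos: [0.4908, -0.0657, 0.2285]
tool_rot: [0.574, 0.413, -0.57, 0.418]
force: [0.3, -0.2, -1.2]
finger_gap: 0.628
```

Run:
```python
from h import *
go(*COL,.222)
st=status.sense();w=snapshot('wrist')
b=blobs(red(w));print(b)
save('lift',w)
c=cv2.HoughCircles
```

```text
t 4.7 tcp [ 0.4908 -0.0657  0.2285] F [ 0.3 -0.2 -1.2] gap 0.628 q6 1.53
turn opts [-3.139e+00  3.000e-03] shift now mm [   6.4    0.4 -265.6]
after turn -3.139 [  6.4   0.3 265.6]
after turn 0.003 [   6.4   -0.3 -265.6]
[([344, 0, 48, 23, 840], [367.1, 9.0]), ([423, 119, 53, 59, 2443], [449.1, 147.6]), ([215, 234, 122, 118, 11229], [274.8, 293.9])]
```

View pics/lift.png

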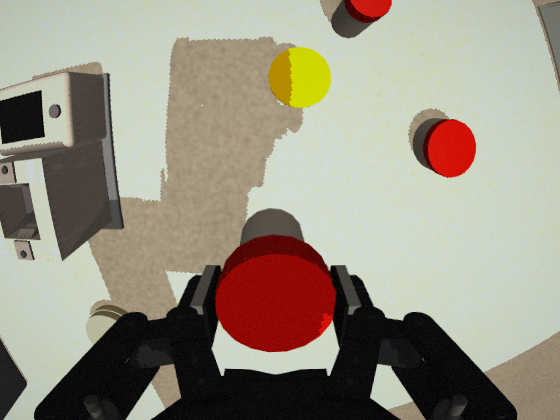

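The lid is held upright between the pads, with its centre at about (276,299). I move over the column.

Call:
arm_command --series '[[[0, 0, -15, 0], [0, 0, -30, 0], [0, 0, -40, 0], [0, 0, -40, 0], [0, 0, -40, 0], [0, 0, -40, 0], [0, 0, -30, 0], [0, 0, -20, 0], [0, 0, -10, 0], [0, 0, 0, 0]]]'

```text
t: 5.75
tcp_pos: [0.57, 0.1876, 0.2228]
tool_rot: [-0.571, -0.416, 0.573, -0.415]
force: [-1.6, 0.1, -1.1]
finger_gap: 0.622
```

Run:
```python
from h import *
st=status.sense()
go(*COL,.20)
w=snapshot('wrist');a=snapshot('scene');b=snapshot('side')
m=red(w);m[:200]=0
u,v=276,299
print('lid c',onz('wrist',u,v,st['tcp_pos'][2]+.0235,st).round(4),blobs(m))
for n,i in (('scene',a),('side',b)):
    print(n,blobs(red(i)))
save('over',np.hstack([cv2.resize(w,(400,300)),cv2.resize(a[180:330,270:420],(400,300))]))
save('ws',w)
# expected lid-centre pixels if pot axis at column centre
P=[*COL,st['tcp_pos'][2]+.0235]; print(proj('wrist',P,st),proj('scene',P),proj('side',P))
```

```text
t 5.75 tcp [0.57   0.1876 0.2228] F [-1.6  0.1 -1.1] gap 0.622 q6 2.02
turn opts [-3.137  0.004] shift now mm [22.8  3.7 -0.2]
after turn -3.137 [22.8 -3.7  0.2]
after turn 0.004 [22.8  3.7 -0.2]
lid c [0.5724 0.1864 0.2463] [([215, 234, 122, 118, 11245], [274.8, 293.8])]
scene [([180, 154, 28, 24, 535], [193.2, 165.6]), ([156, 204, 20, 22, 331], [165.8, 214.5]), ([349, 215, 30, 35, 812], [363.0, 232.4])]
side [([267, 163, 16, 15, 207], [274.3, 169.4]), ([333, 180, 26, 18, 378], [345.3, 188.1]), ([209, 183, 29, 28, 673], [222.9, 196.1])]
(np.float64(274.6307494460147), np.float64(297.20823618309703)) (np.float64(365.5195797304827), np.float64(230.8805028251939)) (np.float64(216.6299090283018), np.float64(189.87829372989498))
```

View pics/over.png

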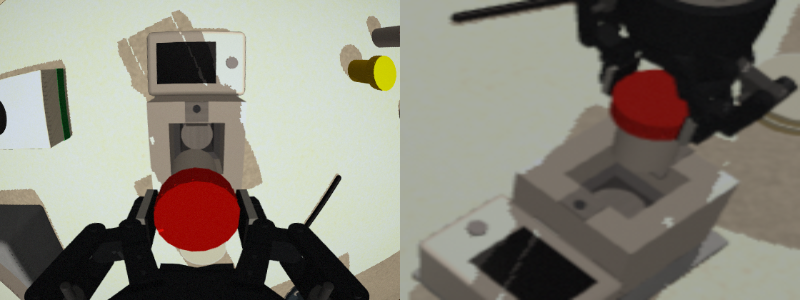

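Call:
arm_command --series '[[[8, 2, 0, 0], [10, 0, 0, 0], [8, 0, 0, 0], [2, 0, 0, 0], [0, 0, 0, 0], [0, 0, 0, 0]]]'

```text
t: 6.5
tcp_pos: [0.5729, 0.1862, 0.1964]
tool_rot: [0.572, 0.415, -0.572, 0.415]
force: [0.1, -0.3, -0.8]
finger_gap: 0.629
```

Run:
```python
from h import *
go(*COL,.13)
a=snapshot('scene');b=snapshot('side')
save('o2',np.hstack([cv2.resize(a[210:310,310:410],(400,400),interpolation=cv2.INTER_CUBIC),cv2.resize(b[180:280,170:270],(400,400),interpolation=cv2.INTER_CUBIC)]))
```

```text
t 6.5 tcp [0.5729 0.1862 0.1964] F [ 0.1 -0.3 -0.8] gap 0.629 q6 2.02
turn opts [-3.139e+00  2.000e-03] shift now mm [66.4  0.4 -0.6]
after turn -3.139 [66.4 -0.4  0.6]
after turn 0.002 [66.4  0.4 -0.6]
```

View pics/o2.png

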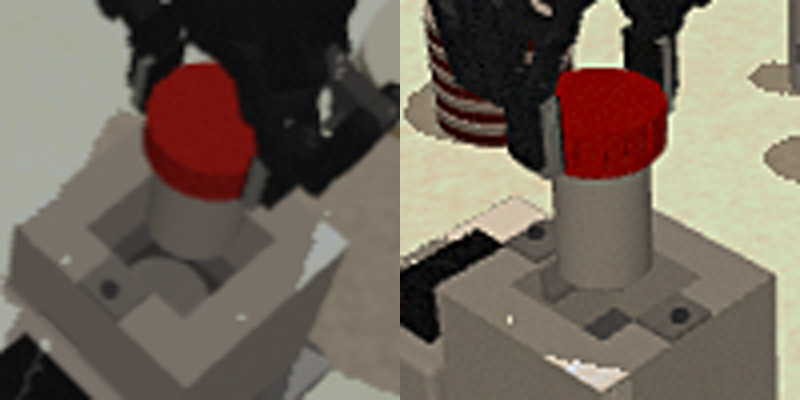

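Run:
```python
from h import *
def xy(p,q):
    A=[];c=[]
    for n,s in (('scene',p),('side',q)):
        o,d=ray(n,*s);nn=np.array([-d[1],d[0]]);A.append(nn);c.append(nn@o[:2])
    return np.linalg.solve(A,c)
print('body axis',xy((359.4,263.75),(220.75,237.5)))
P=[*COL,.155];print([np.round(proj(n,P),1) for n in ('scene','side')])
```

```text
body axis [0.56971947 0.19097021]
[array([357.3, 260.3]), array([220.1, 236.7])]
```

Run:
```python
from h import *
for n in ('scene','side'):
    for z in (.136,.145,.155,.165,.198,.22): print(n,z,np.round(proj(n,[*COL,z]),1))
a=snapshot('scene');b=snapshot('side')
for v in (260,263,266): print('scene',v,a[v,340:380].mean(1).astype(int).tolist())
for v in (230,236,242): print('side',v,b[v,200:245].mean(1).astype(int).tolist())
```

```text
scene 0.136 [355.8 265.7]
scene 0.145 [356.5 263.1]
scene 0.155 [357.3 260.3]
scene 0.165 [358.2 257.3]
scene 0.198 [361.  247.2]
scene 0.22 [363. 240.]
side 0.136 [220.8 245.8]
side 0.145 [220.5 241.5]
side 0.155 [220.1 236.7]
side 0.165 [219.7 231.9]
side 0.198 [218.5 215.4]
side 0.22 [217.7 204. ]
scene 260 [84, 78, 77, 78, 77, 79, 75, 69, 71, 74, 77, 79, 81, 82, 83, 84, 85, 86, 86, 87, 81, 71, 68, 68, 68, 67, 66, 71, 79, 65, 62, 68, 68, 66, 51, 31, 18, 13, 28, 54]
scene 263 [78, 78, 78, 78, 78, 78, 73, 70, 74, 76, 78, 80, 82, 83, 84, 85, 86, 87, 86, 87, 87, 87, 87, 86, 85, 84, 83, 81, 80, 78, 75, 88, 98, 108, 112, 112, 112, 112, 112, 112]
scene 266 [78, 78, 78, 77, 71, 62, 63, 71, 76, 78, 80, 81, 84, 84, 85, 86, 86, 87, 88, 86, 87, 87, 87, 85, 85, 83, 82, 81, 78, 74, 75, 79, 81, 81, 85, 102, 109, 112, 112, 113]
side 230 [174, 158, 181, 199, 199, 199, 203, 211, 93, 85, 96, 99, 100, 101, 107, 110, 107, 107, 112, 108, 110, 109, 107, 105, 106, 105, 101, 98, 100, 91, 89, 73, 77, 218, 203, 199, 197, 198, 205, 203, 200, 198, 200, 203, 200]
side 236 [197, 200, 107, 48, 59, 72, 89, 85, 77, 92, 94, 100, 103, 104, 106, 108, 108, 108, 108, 111, 110, 108, 108, 109, 104, 104, 103, 100, 96, 92, 89, 78, 69, 125, 120, 118, 116, 118, 114, 110, 110, 162, 213, 206, 203]
side 242 [81, 87, 90, 93, 91, 92, 90, 85, 78, 84, 95, 102, 104, 104, 108, 108, 106, 107, 109, 109, 106, 110, 107, 104, 102, 104, 102, 95, 95, 93, 88, 79, 71, 103, 122, 117, 118, 119, 117, 118, 120, 118, 117, 118, 117]
```

The body axis sits about 5 mm toward the column's -x and 3 mm toward +y, while the lid is only about 2 mm off. So the pot is tilted roughly 3° in the grip. I shift partway to compensate, then lower gently while watching the force.

Call:
arm_command --series '[[[0, 3, 1.5, 0], [0, 0, 0, 0], [5, 0, 0, 0], [5, 0, 0, 0], [5, 0, 0, 0], [5, 0, 0, 0], [0, 0, 0, 0]]]'

```text
t: 7.4
tcp_pos: [0.5743, 0.1838, 0.1751]
tool_rot: [-0.572, -0.416, 0.573, -0.415]
force: [-0.1, 0.8, -0.5]
finger_gap: 0.627
```

Run:
```python
from h import *
go(*COL,.13)
a=snapshot('scene');b=snapshot('side')
save('o3',np.hstack([cv2.resize(a[210:310,310:410],(400,400),interpolation=cv2.INTER_CUBIC),cv2.resize(b[180:280,170:270],(400,400),interpolation=cv2.INTER_CUBIC)]))
```

```text
t 7.4 tcp [0.5743 0.1838 0.1751] F [-0.1  0.8 -0.5] gap 0.627 q6 2.01
turn opts [-3.139e+00  2.000e-03] shift now mm [45.1 -1.6 -2.5]
after turn -3.139 [45.1  1.6  2.5]
after turn 0.002 [45.1 -1.6 -2.5]
```

View pics/o3.png

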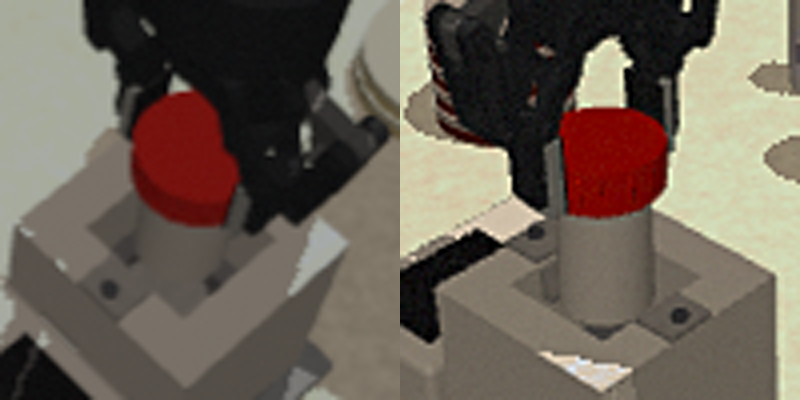

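The foot is in the mouth, between the catches (body at about (180,250) in the left crop and (608,265) in the right). No contact force yet, so I keep lowering.

Call:
arm_command --series '[[[5, 0, 0, 0], [5, 0, 0, 0], [5, 0, 0, 0], [5, 0, 0, 0], [0, 0, 0, 0]]]'

```text
t: 8.0
tcp_pos: [0.5744, 0.1838, 0.1553]
tool_rot: [-0.572, -0.416, 0.573, -0.415]
force: [0.4, -0.4, -1.6]
finger_gap: 0.627
```

Call:
arm_command --series '[[[4, 0, 0, 0], [4, 0, 0, 0], [4, 0, 0, 0], [4, 0, 0, 0], [0, 0, 0, 0]]]'

```text
t: 8.5
tcp_pos: [0.5746, 0.1838, 0.1396]
tool_rot: [-0.572, -0.416, 0.573, -0.415]
force: [0.6, -0.2, -1.2]
finger_gap: 0.628
```

Call:
arm_command --series '[[[2, 0, 0, 0], [2, 0, 0, 0], [2, 0, 0, 0], [0, 0, 0, 0]]]'

```text
t: 8.9
tcp_pos: [0.5749, 0.1838, 0.134]
tool_rot: [-0.572, -0.415, 0.572, -0.415]
force: [-0.2, 0.0, -1.8]
finger_gap: 0.631
```

Call:
arm_command --series '[[[2, 0, 0, 0], [1, 0, 0, 0], [1, 0, 0, 0], [0, 0, 0, 0]]]'

```text
t: 9.3
tcp_pos: [0.575, 0.1839, 0.1302]
tool_rot: [-0.572, -0.415, 0.572, -0.415]
force: [1.1, 1.0, -0.3]
finger_gap: 0.628
```

Call:
arm_command --series '[[[1, 0, 0, 0], [1, 0, 0, 0], [1, 0, 0, 0], [0, 0, 0, 0]]]'

```text
t: 9.7
tcp_pos: [0.575, 0.1839, 0.1272]
tool_rot: [-0.572, -0.415, 0.572, -0.415]
force: [-0.8, 0.3, -0.8]
finger_gap: 0.628
```

Run:
```python
from h import *
go(*COL,.13)
a=snapshot('scene');b=snapshot('side')
save('o4',np.hstack([cv2.resize(a[210:310,310:410],(400,400),interpolation=cv2.INTER_CUBIC),cv2.resize(b[180:280,170:270],(400,400),interpolation=cv2.INTER_CUBIC)]))
```

```text
t 9.7 tcp [0.575  0.1839 0.1272] F [-0.8  0.3 -0.8] gap 0.628 q6 2.01
turn opts [-3.139e+00  3.000e-03] shift now mm [-2.8 -2.3 -2.2]
after turn -3.139 [-2.8  2.3  2.2]
after turn 0.003 [-2.8 -2.3 -2.2]
```

View pics/o4.png

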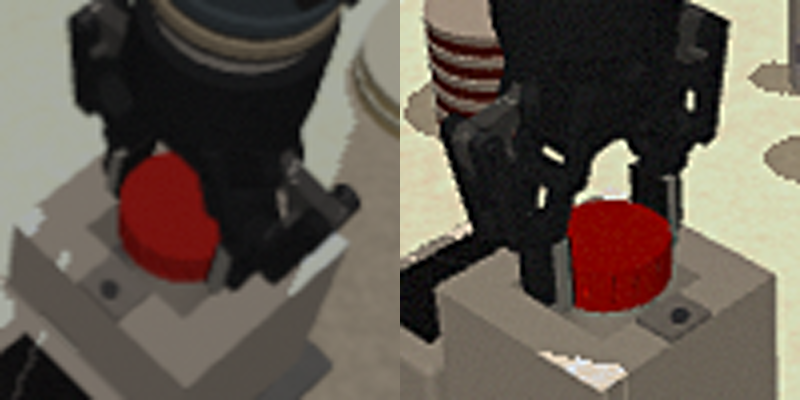

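The lid sits right at the mouth with no contact force, so the foot is already inside the 44 mm bore. I release and rise.

Call:
arm_command --series '[[[0, 0, 0, 0], [0, 0, 0, 0], [0, 0, 0, 0], [0, 0, 0, 0], [-5, 0, 0, 0], [-15, 0, 0, 0], [-25, 0, 0, 0], [-25, 0, 0, 0], [0, 0, 0, 0]]]' --jaw 100

```text
t: 10.7
tcp_pos: [0.5778, 0.1843, 0.2014]
tool_rot: [0.575, 0.414, -0.57, 0.417]
force: [1.5, 0.4, -0.1]
finger_gap: 0.999
```

Run:
```python
from h import *
go(*COL,.16)
st=status.sense()
w=snapshot('wrist');a=snapshot('scene');b=snapshot('side')
for n,i in (('w',w),('scene',a),('side',b)): print(n,blobs(red(i)))
ll=[(n,[k for k in blobs(red(i))]) for n,i in (('scene',a),)]
for n in ('scene','side'): print(n,'exp lid mid',np.round(proj(n,[*COL,.139]),1),'top',np.round(proj(n,[*COL,.150]),1))
print('wrist exp top',np.round(proj('wrist',[*COL,.150],st),1))
c=lambda i,x,y:cv2.resize(i[y:y+100,x:x+100],(400,400),interpolation=cv2.INTER_CUBIC)
save('rel',np.hstack([c(a,310,210),c(b,170,180)]))
save('relw',w)
```

```text
t 10.7 tcp [0.5778 0.1843 0.2014] F [ 1.5  0.4 -0.1] gap 0.999 q6 2.01
turn opts [-3.139e+00  3.000e-03] shift now mm [41.3 -5.1 -0.8]
after turn -3.139 [41.3  5.1  0.8]
after turn 0.003 [41.3 -5.1 -0.8]
w [([232, 195, 84, 85, 5550], [273.3, 237.7])]
scene [([180, 154, 28, 24, 535], [193.2, 165.6]), ([156, 204, 20, 22, 332], [165.8, 214.5]), ([340, 249, 33, 33, 862], [356.2, 265.0])]
side [([267, 163, 16, 15, 208], [274.4, 169.5]), ([333, 180, 26, 17, 376], [345.2, 188.1]), ([204, 231, 33, 29, 796], [220.1, 244.6])]
scene exp lid mid [356.1 264.8] top [356.9 261.7]
side exp lid mid [220.7 244.4] top [220.3 239.1]
wrist exp top [273.9 243.9]
```

View pics/rel.png

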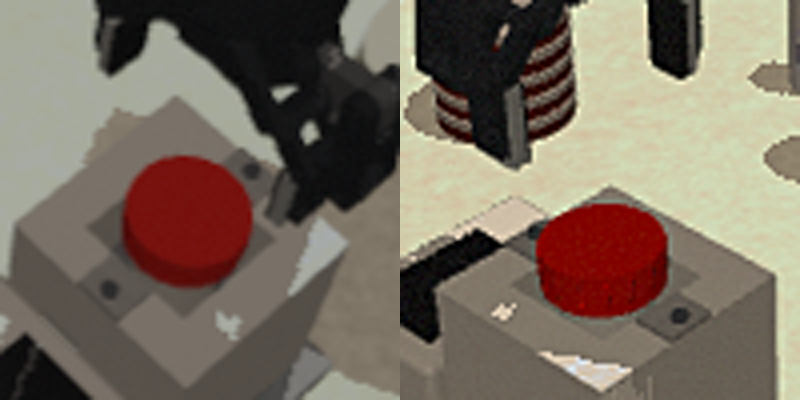

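The pot stands upright and centred: its lid centroids match the predicted centre within 0.3 px in both views. I shut the fingers and let them settle.

Call:
arm_command --series '[[[0, -2, -1, 0], [0, 0, 0, 0], [0, 0, 0, 0], [0, 0, 0, 0], [0, 0, 0, 0], [0, 0, 0, 0], [0, 0, 0, 0], [0, 0, 0, 0]]]' --jaw 0

```text
t: 11.65
tcp_pos: [0.5735, 0.1854, 0.1974]
tool_rot: [0.572, 0.415, -0.572, 0.415]
force: [-0.1, -0.5, 0.6]
finger_gap: 0.0
```

```bash
python3 -c "
from h import *
go(*COL,.152)"
```

```text
t 11.65 tcp [0.5735 0.1854 0.1974] F [-0.1 -0.5  0.6] gap 0.0 q6 2.01
turn opts [-3.139e+00  2.000e-03] shift now mm [45.4 -0.4 -1.2]
after turn -3.139 [45.4  0.4  1.2]
after turn 0.002 [45.4 -0.4 -1.2]
```

Call:
arm_command --series '[[[15, 0, -1, 0], [12, 0, 0, 0], [8, 0, 0, 0], [5, 0, 0, 0], [5, 0, 0, 0], [5, 0, 0, 0], [5, 0, 0, 0], [0, 0, 0, 0]]]'

```text
t: 12.45
tcp_pos: [0.5741, 0.1864, 0.1424]
tool_rot: [0.572, 0.415, -0.572, 0.415]
force: [-0.8, 0.1, 4.1]
finger_gap: 0.002
```

Call:
arm_command --series '[[[4, 0, 0, 0], [4, 0, 0, 0], [4, 0, 0, 0], [3, 0, 0, 0], [0, 0, 0, 0], [0, 0, 0, 0]]]'

```text
t: 13.05
tcp_pos: [0.5745, 0.1866, 0.1288]
tool_rot: [0.573, 0.415, -0.572, 0.416]
force: [-0.7, -1.0, 7.3]
finger_gap: 0.0
```

Call:
arm_command --series '[[[4, 0, 0, 0], [4, 0, 0, 0], [4, 0, 0, 0], [3, 0, 0, 0], [0, 0, 0, 0], [0, 0, 0, 0]]]'

```text
t: 13.65
tcp_pos: [0.5746, 0.1866, 0.1142]
tool_rot: [0.573, 0.415, -0.571, 0.416]
force: [-1.9, -0.3, 10.5]
finger_gap: 0.002
```

Call:
arm_command --series '[[[3, 0, 0, 0], [3, 0, 0, 0], [2, 0, 0, 0], [0, 0, 0, 0], [0, 0, 0, 0]]]'

```text
t: 14.15
tcp_pos: [0.5747, 0.1866, 0.1065]
tool_rot: [0.573, 0.415, -0.571, 0.416]
force: [-2.4, -0.7, 11.4]
finger_gap: -0.002
```

Call:
arm_command --series '[[[1, 0, 0, 0], [1, 0, 0, 0], [0, 0, 0, 0], [0, 0, 0, 0]]]'

```text
t: 14.55
tcp_pos: [0.5748, 0.1866, 0.1046]
tool_rot: [0.573, 0.415, -0.571, 0.416]
force: [-2.3, -0.5, 11.4]
finger_gap: -0.003
```

Call:
arm_command --series '[[[-2, 0, 0, 0], [-2, 0, 0, 0], [-2, 0, 0, 0], [-2, 0, 0, 0], [0, 0, 0, 0], [0, 0, 0, 0]]]'

```text
t: 15.15
tcp_pos: [0.5738, 0.1865, 0.1102]
tool_rot: [-0.572, -0.415, 0.572, -0.415]
force: [-0.3, -0.7, 2.5]
finger_gap: -0.001
```

Call:
arm_command --series '[[[-10, 0, 0, 0], [-25, 0, 0, 0], [-40, 0, 0, 0], [-40, 0, 0, 0], [-20, 0, 0, 0], [0, 0, 0, 0], [0, 0, 0, 0]]]'

```text
t: 15.85
tcp_pos: [0.5734, 0.1864, 0.2453]
tool_rot: [-0.572, -0.415, 0.572, -0.415]
force: [0.3, -0.4, 0.6]
finger_gap: -0.0
```

Run:
```python
from h import *
go(*COL,.16)
st=status.sense();w=snapshot('wrist');a=snapshot('scene');b=snapshot('side')
for n,i in (('w',w),('scene',a),('side',b)): print(n,blobs(red(i),30))
for n in ('scene','side'): print(n,'exp latched top',np.round(proj(n,[*COL,.110]),1))
c=lambda i,x,y:cv2.resize(i[y:y+100,x:x+100],(400,400),interpolation=cv2.INTER_CUBIC)
save('fin',np.hstack([c(a,310,210),c(b,170,180)]))
```

```text
t 15.85 tcp [0.5734 0.1864 0.2453] F [ 0.3 -0.4  0.6] gap -0.0 q6 2.02
turn opts [-3.139e+00  2.000e-03] shift now mm [85.3 -0.  -0.4]
after turn -3.139 [85.3  0.   0.4]
after turn 0.002 [85.3 -0.  -0.4]
w [([547, 38, 13, 31, 246], [554.5, 52.0]), ([243, 171, 63, 54, 2717], [274.0, 197.8])]
scene [([180, 154, 28, 24, 535], [193.2, 165.6]), ([156, 204, 20, 22, 330], [165.8, 214.5]), ([339, 260, 31, 29, 583], [353.9, 272.8])]
side [([267, 163, 16, 15, 209], [274.3, 169.5]), ([333, 180, 26, 18, 377], [345.3, 188.1]), ([207, 249, 30, 16, 278], [221.4, 255.8])]
scene exp latched top [353.9 272.7]
side exp latched top [221.7 257.7]
```

View pics/fin.png

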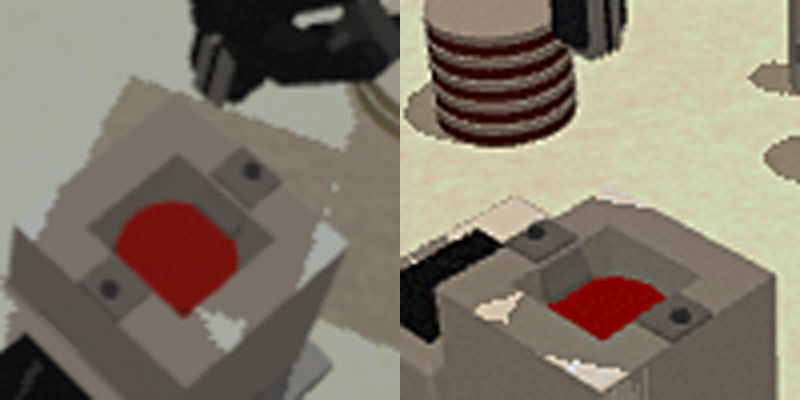

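The lid is down in the well and held under both catches, at about (353.9,272.8) in the scene picture against (353.9,272.7) predicted for the latched depth. The two bystander pots have not moved, so I hand in.

```bash
python3 -c "
from station import ticket
print(ticket.sign_off())"
```

```text
the job is handed in; nothing more can be done
None
```

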